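# Roll a feed roller into the vee cradle, set it against the stop and clamp it

### The job

Roll the black feed roller along the deck of the blue cradle, without lifting it, until it drops into the vee; let go so that it centres itself there. Then slide it lengthwise along the vee until its shaft end rests against the red end stop, gently enough not to shift the stop. Finally push the clamp arm's red paddle down until the pad holds the roller firmly but not crushingly, about 10 N at the paddle, and leave everything so, with the other things on the bench undisturbed.

Things in the scene. Friction and masses are not known exactly. Their poses are not given: they have to be found in the camera images.
- cradle: Blue and steel vee cradle fixed to the bench, 182 mm along its x, 128 mm along its y, with a narrow tongue for the stop. Origin on the bench top, on the vee's centre line. Its x points from the deck across the vee to the clamp's hinge, its y along the vee towards the red end stop, z up.
- deck (a point): Centre of the flat deck where the roller starts, 30 mm above the bench, in cradle x from -107 to -25 mm, y -65 to 55. A kerb 7 mm high closes it at x = -110; at x = -22 a rounded lip 2.5 mm high keeps the roller from rolling into the vee by itself.
- vee (a point): Where the vee's middle holds the axis of a seated roller, 40 mm above the bench, above the cradle's origin. The 90-degree vee (cradle y -57 to 51) runs from its near edge at x = -18 mm, height 30, down to x = 0, height 12, and up to x = 32, height 44 at the far side.
- roller: Loose feed roller, 0.28 to 0.46 kg: hard black body 40 mm across, 110 mm long, a steel shaft stub 16 mm across and 20 mm long at each end (150 mm overall). Origin at its centre, y along its axis, +y end to the stop; frame turns as it rolls. It starts on the deck within 10 degrees of square, 14 to 44 mm short of the stop's face. In the vee it slides lengthwise under 2 to 6 N.
- end_stop (a joint): Setting (m) of the red end stop along the cradle's y; it differs from start to start and stays as it is unless pushed with more than about 20 N.
- stop_face (a point): Centre of the face of the red end stop that the roller's +y shaft end is to touch (plate 44 mm wide, 15 to 59 mm above the bench). Axes as the cradle's; the face looks along -y. When home, the roller's centre lies 75 mm from this point along -y.
- clamp_arm: Steel clamp arm, origin on its hinge axis (parallel to the cradle's y) at cradle x 50, y 0, height 66 mm. The arm runs along its own -x, level over the vee when down; it starts raised 1.15 to 1.35 rad. Stiff hinge (4 N at the paddle), stays where left. Its black pad, 50 mm out, is on a screw set up to 8 mm either way: it meets the roller with the arm within 0.19 rad of level, to be felt.
- paddle (a point): Centre of the upper face of the red paddle (36 mm along the arm, 40 mm wide) at the clamp arm's end, in the arm's frame at x -103, z +12 mm. Raised, this face looks mostly along the cradle's +x: push there, then down. Each 1 N at the paddle beyond the hinge's 4 N gives 2 N at the pad.
- brown_tape: Bystander: roll of brown tape 70 x 70 x 48 mm, origin under its centre.
- paper_tape: Bystander: flat roll of cream masking tape 80 x 80 x 24 mm, origin under its centre.
- clip_tin: Bystander: open round tin of clips, 65 mm across, 28 mm high, origin under its centre.
- marker: Bystander: white and black marker pen 134 mm long, origin under its centre.

How it is judged (in metres and radians):
On the way, in this order (a step that is already met when the one before it is completed fails the run):
1. The roller lies centred in the vee, at rest, with the fingers off it and the clamp not yet on it (x of roller in the frame of cradle between -0.003 and 0.003 m and z of roller in the frame of cradle between 0.037 and 0.0435 m and angle between the y axis of roller and the y axis of cradle, either way round below 0.04 rad and contact force between each of the fingers, clamp_arm and roller below 0.3 N and linear speed of roller below 0.03 m/s), for 0.2 s.
2. The roller, still seated in the vee, has its shaft end against the end stop, the clamp not yet on it (x of roller in the frame of cradle between -0.003 and 0.003 m and z of roller in the frame of cradle between 0.037 and 0.0435 m and angle between the y axis of roller and the y axis of cradle, either way round below 0.04 rad and y of roller in the frame of stop_face above -0.0772 m and contact force between clamp_arm and roller below 0.3 N), for 0.2 s.
3. The clamp's pad presses on the seated roller with at least 6 N (x of roller in the frame of cradle between -0.003 and 0.003 m and z of roller in the frame of cradle between 0.037 and 0.0435 m and angle between the y axis of roller and the y axis of cradle, either way round below 0.04 rad and y of roller in the frame of stop_face above -0.0772 m and contact force between clamp_arm and roller above 6 N), for 0.2 s.
At the end, for the whole second after the job is handed in: The roller lies at rest in the vee, its centre within 3 mm of the vee's centre line and at its seated height, its axis along the vee within 0.04 rad, its shaft end within 2 mm of the end stop's face, and the clamp's pad still presses on it with more than 2.5 N (x of roller in the frame of cradle between -0.003 and 0.003 m and z of roller in the frame of cradle between 0.037 and 0.0435 m and angle between the y axis of roller and the y axis of cradle, either way round below 0.04 rad and y of roller in the frame of stop_face above -0.0772 m and contact force between clamp_arm and roller above 2.5 N and linear speed of roller below 0.01 m/s and contact force between each of the arm, the fingers and roller below 0.1 N); the robot touches nothing.
It fails at once if The roller is lifted more than 15 mm off the deck or over the cradle (z of roller in the frame of cradle above 0.065 m).
It fails at once if The end stop is shifted by more than 5 mm (distance of stop_face from where it was at the start of the episode above 0.005 m).
It fails at once if The clamp presses the roller with more than 25 N (contact force between clamp_arm and roller above 25 N).
It fails at once if A bystander is moved more than 20 mm (distance of any of brown_tape, paper_tape, clip_tin, marker from where it was at the start of the episode above 0.02 m).
It also fails if it takes over 72 s, if anything falls off the work surface, if the arm or the gripper's body presses on something with over 40 N, if the wrist force passes 120 N, or if a joint passes its speed limit or range.

### The arm

A 6-joint arm with a two-finger parallel gripper is mounted at the origin on a cart in front of the work surface, level with it; the furniture and walls round the work are solid. World frame = base frame: x ahead of the robot, y to its left, z up, the work surface at z = 0. Lengths are in m, angles in degrees, forces in N, time in s.
With the tool pointing down it reaches from about 0.4 to 0.825 m from the base axis. Payload 7 kg.
Tool frame: the origin (TCP) lies between the finger pads; the fingertips stand 19 mm ahead of it and the grasp point (between the pads) is the TCP; z points along the fingers, y is the line along which they close (so a half turn about z gives the same grasp; the last joint's range is limited). The gripper opens to 88 mm and grips with 3 to 60 N. Pads are 19 mm wide; open, the fingers measure 130 mm over their backs; the gripper's body (78 mm by 193 mm) begins 47 mm behind the grasp point.
Start: joints at [88.069, 20.546, 0.682, 0, -70.136, -16.507], TCP at [0.213, 0.64, 0.246] pointing down, gripper open.
Joint ranges: [-176.03, 176.03], [-82.01, 121.73], [-58.28, 71.71], [-173.87, 95.51], [-174.79, -0.11], [-173.66, 173.66]. Speed limits (degrees/s): [136.94, 136.94, 172.46, 180, 180, 180].

### API

Orientations are given as [roll, pitch, yaw] about the fixed x, y, z axes, in that order (R = Rz(yaw) Ry(pitch) Rx(roll)).
In Python, from plant import get_obs, snapshot, close_job, spot_in, spot_point gives the robot as it stands.
- The arm moves only by the tool play_rows, never from a script. Its argument "plan" is a list of rows, each a list of 6 numbers: the shift along the tool's x, y, z in cm, then the turn, a rotation vector about the tool's x, y, z in degrees. A call has 1 to 20 rows; each row shifts and turns the commanded pose from where the row before left it, along the tool's axes as they then stand; what a row does not reach is not made up. A row lasts 1/12 s, in which the tool goes at most 41.7 mm and 7.16 degrees, less where a joint would pass 70% of its speed; a pose out of reach is approached as far as the arm can. A call is refused whole if a number of a shift passes 4.17 or a number of a turn 7.16, either way. A call with a gripper value outside its range is refused whole. "grip" is the finger opening in cm, from 0 to 8.76, set as the call begins (left out, the last holds). The fingers move at their own pace and stop on an object; the grip force is fixed at half the most. Time passes only in rows, so rows that do not move let the fingers close. It gives the time, the measured TCP pose, the force, the opening and the grip force at its end, in the units of the state.
- get_obs(): the state, without advancing time (a new reading comes with each control period).
- snapshot(name): name is "scene" or "top"; returns a dict with "frame" (400x640x3 uint8, red, green, blue), "fx", "fy", "cx", "cy" (pixels), "k1" (the pictures are not rectified: a ray, as slopes to the right and down, at radius r is drawn at 1 + k1 r^2 times it, then the intrinsics apply), "position" and "attitude" of the camera in the world. Camera axes: x right, y down, z forward; pixel columns grow to the right and rows downward; lengths in m; the calibration is good to about 2 mm. A picture is of the moment at which its call begins. There is no depth.
- close_job(): hands the job in; it is judged then, once.
Trained networks look in the newest picture that a camera, given by its name, has taken for a name from the list of things; names that differ only in an ending like _2 or _b are one class to them, and where a whole thing is asked for, a point or a joint stands for the part that bears it (a point fixed in the world has none). Each returns a list of dicts, best first, with "score" (0 to 1); they miss things now and then, are a little off and sometimes report something else, mostly with a low value. They report only what shows in the picture. A call takes as long as a camera call.
- spot_in(camera, thing): "position" ([x, y, z] in m, in world coordinates, good to about 4 mm: the middle of the surface that is visible of it).
- spot_point(camera, thing): "position" ([x, y, z] in m, in world coordinates, good to about 4 mm: a listed point, or the origin of a listed thing).
The state is a dict: "clock": time; "joint_pos": joint angles; "qvel": joint speeds; "tau": joint torques, N m; "tool_pos": TCP position; "orientation": TCP orientation; "force": force on the tool from outside, world axes, zero at the start; "moment": the same for the moment, N m; "opening": finger opening in m; "gripper_force": force on a finger pad.
Only numpy, scipy, OpenCV 4.12 (cv2) and the standard library are available. Lean on these libraries where they do the work, as an engineer would, in place of code of your own. Each camera call takes 0.05 s, during which the arm holds its last target. There are 200 camera calls.

## Working session

There is one attempt and no reset: what is moved stays moved. The work goes in short steps, Python scripts to look and compute and a tool call to move; the robot and the scene stay as the last step left them, time stands still between calls to the robot, and variables do not carry over. Pictures are saved under pics/ and viewed, at most 12 in all, crops included, and the job is handed in when it is done.

Besides the shell and the picture viewer there is one more tool, called by a JSON object that holds its "api" and its "payload". play_rows: Moves the arm, as the interface text tells. Its arguments: {"type":"object","properties":{"plan":{"type":"array","items":{"type":"array","items":{"type":"number"}}},"grip":{"type":"number"}},"required":["plan"]}

```bash
ls; mkdir -p pics; cat > h.py <<'E'
import numpy as np, cv2
from plant import *
from scipy.spatial.transform import Rotation as R
def pic(cam,fn):
    s=snapshot(cam); cv2.imwrite('pics/'+fn,s['frame'][:,:,::-1]); return s
E
python3 - <<'E'
from h import *
for c in ['scene','top']:
    s=pic(c,c+'0.png'); print(c,{k:v for k,v in s.items() if k!='frame'})
    for t in ['cradle','deck','vee','roller','stop_face','clamp_arm','paddle','brown_tape','paper_tape','clip_tin','marker']:
        print(t,[(np.round(d['position'],4).tolist(),round(d['score'],2)) for d in spot_point(c,t)[:2]])
    print('in',[(np.round(d['position'],4).tolist(),round(d['score'],2)) for d in spot_in(c,'roller')[:2]])
o=get_obs();print(o)
E
```

```text
pics
scene {'fx': 447.7979000238354, 'fy': 447.7979000238354, 'cx': 314.36634358777036, 'cy': 189.7717445268074, 'k1': -0.08666169380136078, 'position': array([-0.05593432, -0.14152543,  0.92582048]), 'attitude': array([-140.50643298,    0.38171301,  -54.01096713])}
cradle [([0.5439, 0.3638, -0.0009], 0.6)]
deck [([0.5517, 0.4322, 0.0333], 0.66)]
vee [([0.5376, 0.3624, 0.0429], 0.75)]
roller [([0.5182, 0.4264, 0.0499], 0.89)]
stop_face [([0.6235, 0.3554, 0.0395], 0.46)]
clamp_arm [([0.5344, 0.5722, -0.0026], 0.67), ([0.5293, 0.3126, 0.0719], 0.57)]
paddle [([0.5381, 0.3441, 0.1638], 0.85), ([0.5165, 0.4261, 0.0485], 0.57)]
brown_tape [([0.6292, 0.0472, -0.0016], 0.67)]
paper_tape [([0.5338, 0.0212, -0.0016], 0.6)]
clip_tin [([0.5325, 0.5769, 0.0001], 0.66), ([0.5435, 0.3608, 0.0007], 0.51)]
marker [([0.3487, 0.5154, -0.0029], 0.78)]
in [([0.5098, 0.4169, 0.0624], 0.78), ([0.6173, 0.0441, 0.0347], 0.38)]
top {'fx': 394.07268310168723, 'fy': 394.07268310168723, 'cx': 332.4972703865189, 'cy': 202.088442889687, 'k1': -0.0746266079145855, 'position': array([0.34614875, 0.29576095, 0.92457
[... 720 characters left out ...]
5, 0.3496, 0.0368], 0.46)]
{'clock': 1.3, 'joint_pos': array([ 8.80685213e+01,  2.05449236e+01,  6.81411095e-01, -3.57227792e-05,
       -7.01340305e+01, -1.65062439e+01]), 'qvel': array([-0.03786794,  0.09476765,  0.06348394,  0.12168013,  0.01445972,
        0.02280121]), 'tau': array([ 1.97813542e-04, -5.82385397e+01,  2.93302971e+01,  7.00258523e+00,
        1.24188626e-02, -6.45728377e-06]), 'tool_pos': array([0.21350287, 0.64032769, 0.24557319]), 'orientation': array([-1.79997654e+02,  7.30295062e-04, -1.84377347e+01]), 'force': array([-0.9060343 ,  0.01781001, -0.47018079]), 'moment': array([-0.02652345,  0.01055714, -0.04205811]), 'gripper_force': 0.0, 'opening': 0.08767429713128846}
```

View pics/scene0.png

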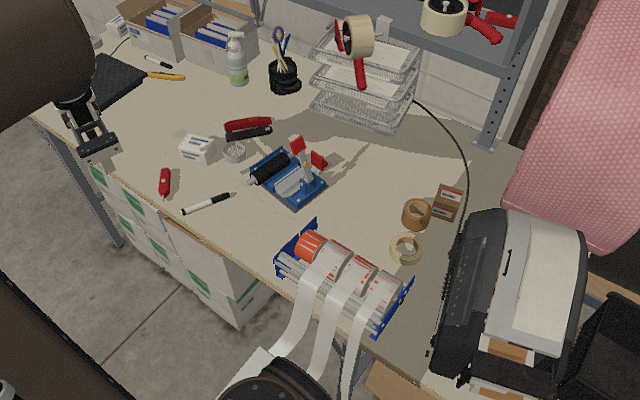

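View pics/top0.png

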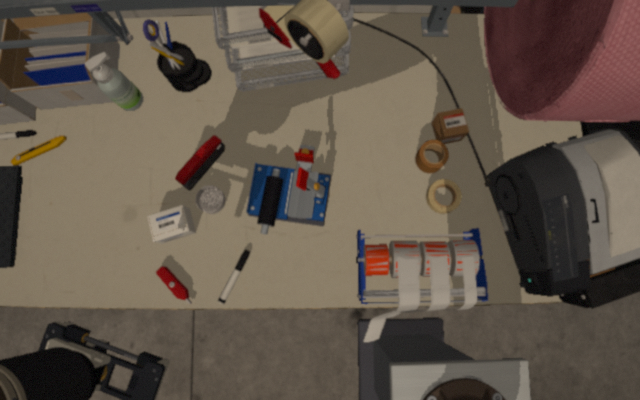

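```bash
cat >> h.py <<'E'
def proj(s,P):
    A=R.from_euler('xyz',s['attitude'],degrees=True).as_matrix()
    q=(np.atleast_2d(P)-s['position'])@A; u=q[:,:2]/q[:,2:]
    u=u*(1+s['k1']*(u**2).sum(1,keepdims=True))
    return u*[s['fx'],s['fy']]+[s['cx'],s['cy']]
def W(T,P): # T=(x,y,yawdeg) cradle pose
    return R.from_euler('z',T[2],degrees=True).apply(np.atleast_2d(P))+[T[0],T[1],0]
def rep(n=5,things=('cradle','deck','vee','roller','stop_face','clamp_arm','paddle')):
    out={}
    for i in range(n):
        for c in ['scene','top']:
            snapshot(c)
            for t in things:
                d=spot_point(c,t)
                if d: out.setdefault(t,[]).append(d[0]['position'])
    return {t:(np.round(np.median(v,0),4),np.round(np.std(v,0),4),len(v)) for t,v in out.items()}
E
python3 - <<'E'
from h import *
r=rep(2)
for t,v in r.items(): print(t,*v)
a=snapshot('top')['frame'];b=snapshot('scene')['frame']
A=cv2.resize(a[140:240,235:340],None,fx=5,fy=5,interpolation=cv2.INTER_CUBIC)
B=cv2.resize(b[125:225,235:340],None,fx=5,fy=5,interpolation=cv2.INTER_CUBIC)
cv2.imwrite('pics/ab.png',cv2.resize(np.hstack([A,B])[:,:,::-1],(800,381)))
cv2.imwrite('pics/A.png',A[:,:,::-1]);cv2.imwrite('pics/B.png',B[:,:,::-1])
E
```

```text
cradle [0.5449 0.3644 0.0006] [0.0019 0.0012 0.0013] 4
deck [0.5514 0.4312 0.0313] [0.0018 0.0016 0.0002] 3
vee [0.5413 0.3642 0.0412] [0.0024 0.0031 0.0014] 4
roller [0.5175 0.4254 0.0509] [0.0022 0.0019 0.0025] 4
stop_face [0.6222 0.3543 0.0407] [0.0017 0.0027 0.0014] 4
clamp_arm [0.5325 0.3147 0.07  ] [0.0017 0.0015 0.0024] 4
paddle [0.5398 0.343  0.1662] [0.0005 0.001  0.0028] 4
```

View pics/A.png

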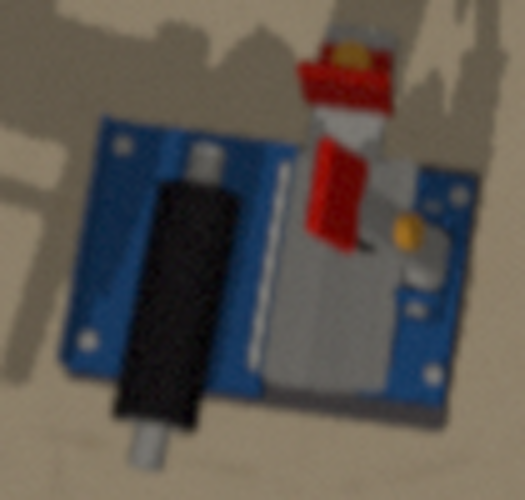

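View pics/B.png

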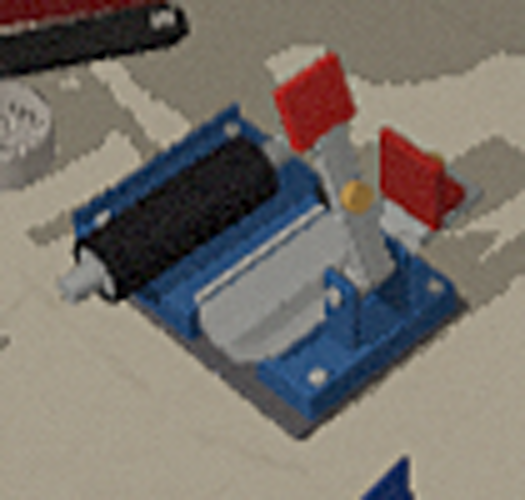

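```bash
cat > fit.py <<'E'
from h import *
from scipy.optimize import least_squares
r={'cradle':[.5449,.3644],'deck':[.5514,.4312],'vee':[.5413,.3642],'clamp_arm':[.5325,.3147]}
m={'cradle':[0,0,0],'deck':[-.066,-.005,0],'vee':[0,0,0],'clamp_arm':[.05,0,0]}
st=np.array([.6222,.3543])
def f(T):
    e=[W(T,m[k])[0,:2]-r[k] for k in r]
    sl=R.from_euler('z',-T[2],degrees=True).apply([*(st-T[:2]),0])
    return np.r_[np.ravel(e),sl[0]]
s=least_squares(f,[.544,.364,-97],x_scale=[.01,.01,1]);T=s.x;print(T,np.round(s.fun*1e3,1))
def loc(p): return R.from_euler('z',-T[2],degrees=True).apply(np.array(p)-[T[0],T[1],0])
for n,p in dict(stop=[.6222,.3543,.04],roller=[.5175,.4254,.05],paddle=[.5398,.343,.166]).items(): print(n,loc(p).round(4))
L=[]
for P in ([[-.107,-.065,.03],[-.107,.055,.03],[-.025,.055,.03],[-.025,-.065,.03],[-.107,-.065,.03]],
 [[-.022,-.065,.0325],[-.022,.055,.0325]],[[0,-.057,.012],[0,.051,.012]],[[.032,-.057,.044],[.032,.051,.044]]):
    L.append(P)
for c in ['top','scene']:
    s=snapshot(c);x0,y0=(235,140) if c=='top' else (235,125)
    im=cv2.resize(s['frame'][y0:y0+100,x0:x0+105],None,fx=7,fy=7,interpolation=cv2.INTER_CUBIC)[:,:,::-1].copy()
    for P in L:
        q=((proj(s,W(T,P))-[x0,y0]+.5)*7*16).astype(int)
        cv2.polylines(im,[q.reshape(-1,1,2)],False,(0,255,255),1,cv2.LINE_AA,4)
    cv2.imwrite('pics/f_%s.png'%c,im[:600] if 0 else cv2.resize(im,(600,571)))
E
python3 fit.py
```

```text
[  0.5431931    0.36515214 -99.80935465] [-1.7  0.8 -1.9 -0.2  1.9  1.   2.2  1.2 -2.8]
stop [-0.0028  0.0797  0.04  ]
roller [-0.055  -0.0356  0.05  ]
paddle [0.0224 0.0004 0.166 ]
```

View pics/f_top.png

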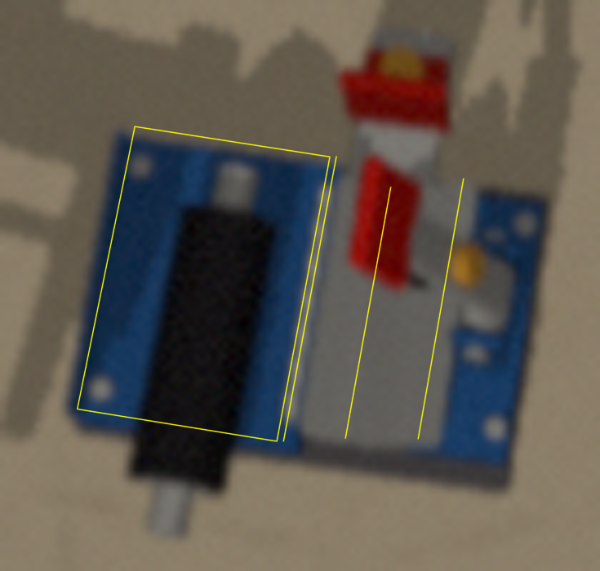

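View pics/f_scene.png

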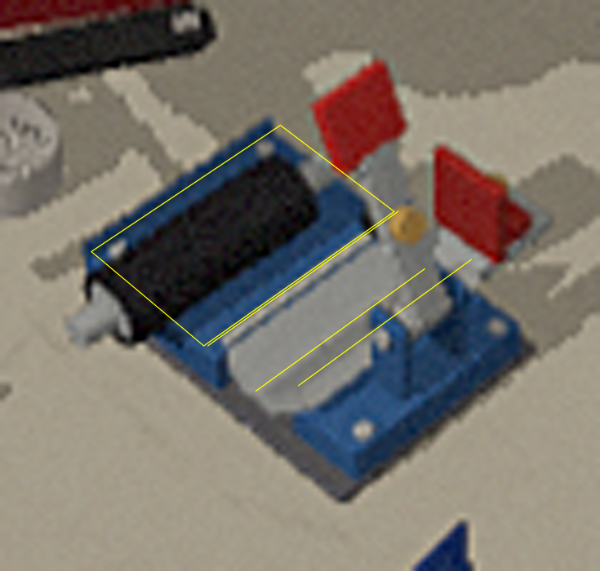

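```bash
cat >> h.py <<'E'
def unproj(s,uv,z):
    A=R.from_euler('xyz',s['attitude'],degrees=True).as_matrix()
    K=np.array([[s['fx'],0,s['cx']],[0,s['fy'],s['cy']],[0,0,1]])
    u=cv2.undistortPoints(np.array(uv,float).reshape(-1,1,2),K,np.array([s['k1'],0,0,0,0])).reshape(-1,2)
    d=np.c_[u,np.ones(len(u))]@A.T
    return s['position']+d*((z-s['position'][2])/d[:,2])[:,None]
E
python3 - <<'E'
from h import *
k=600/105
for c,o,g in [('top',(235,140),{'roller':([(168,533),(237,165)],.05),'lip':([(297,375),(325,180)],.0325),'left':([(73,425),(120,135)],.037),'right':([(510,470),(548,197)],.01),'steelfront':([(303,432),(440,438)],.03),'steelfar':([(440,438)],.044),'stoptop':([(345,75),(448,85)],.059)}),
  ('scene',(235,125),{'roller':([(78,325),(325,172)],.05),'lip':([(228,342),(385,235)],.0325),'stopbase':([(436,150),(500,180)],.059)})]:
    s=snapshot(c)
    for n,(p,z) in g.items():
        w=unproj(s,np.array(p)/k+np.array(o)-.5,z); d=w[-1]-w[0]
        print(c,n,w.round(4)[:,:2].tolist(),'mid',w.mean(0).round(4)[:2],'len',np.linalg.norm(d).round(4),'dir',np.degrees(np.arctan2(d[1],d[0])).round(1))
E
```

```text
top roller [[0.4446, 0.4405], [0.5928, 0.4157]] mid [0.5187 0.4281] len 0.1503 dir -9.5
top lip [[0.5099, 0.3926], [0.591, 0.3819]] mid [0.5505 0.3872] len 0.0818 dir -7.5
top left [[0.4897, 0.4816], [0.6098, 0.4658]] mid [0.5498 0.4737] len 0.1212 dir -7.5
top right [[0.4736, 0.3074], [0.5888, 0.2905]] mid [0.5312 0.299 ] len 0.1165 dir -8.3
top steelfront [[0.4871, 0.3902], [0.484, 0.3351]] mid [0.4855 0.3627] len 0.0552 dir -93.1
top steelfar [[0.4819, 0.3345]] mid [0.4819 0.3345] len 0.0 dir 0.0
top stoptop [[0.6272, 0.3717], [0.6226, 0.3304]] mid [0.6249 0.351 ] len 0.0416 dir -96.4
scene roller [[0.4477, 0.4428], [0.5884, 0.4107]] mid [0.518  0.4268] len 0.1443 dir -12.8
scene lip [[0.4902, 0.3916], [0.5851, 0.3732]] mid [0.5376 0.3824] len 0.0967 dir -11.0
scene stopbase [[0.6238, 0.3712], [0.6254, 0.3352]] mid [0.6246 0.3532] len 0.036 dir -87.4
```

{"api": "play_rows", "payload": {"plan": [[0, 0, 0, 0, 0, 6.66], [0, 0, 0, 0, 0, 6.66], [0, 0, 0, 0, 0, 6.66], [0, 0, 0, 0, 0, 6.66], [0, 0, 0, 0, 0, 6.66], [0, 0, 0, 0, 0, 6.66], [0, 0, 0, 0, 0, 6.66], [0, 0, 0, 0, 0, 6.66], [0, 0, 0, 0, 0, 6.66], [0, 0, 0, 0, 0, 6.66], [0, 0, 0, 0, 0, 6.66], [0, 0, 0, 0, 0, 6.66]], "grip": 7.0}}

```text
clock: 4.2
tool_pos: [0.2135, 0.6403, 0.2455]
orientation: [180.0, -0.0, -98.7]
force: [0.9, 0.7, -0.6]
opening: 0.0699
gripper_force: 0.0
```

{"api": "play_rows", "payload": {"plan": [[0.9, -2.2, 0.5, 0, 0, 0], [0.9, -2.2, 0.5, 0, 0, 0], [0.9, -2.2, 0.5, 0, 0, 0], [0.9, -2.2, 0.5, 0, 0, 0], [0.9, -2.2, 0.5, 0, 0, 0], [0.9, -2.2, 0.5, 0, 0, 0], [0.9, -2.2, 0.5, 0, 0, 0], [0.9, -2.2, 0.5, 0, 0, 0], [0.9, -2.2, 0.5, 0, 0, 0], [0.9, -2.2, 0.5, 0, 0, 0], [0.9, -2.2, 0.5, 0, 0, 0], [0.9, -2.2, 0.5, 0, 0, 0], [0.9, -2.2, 0.5, 0, 0, 0], [0.9, -2.2, 0.5, 0, 0, 0], [0.5, -2.2, 0.5, 0, 0, 0], [0, 0, 0, 0, 0, 0], [0, 0, 0, 0, 0, 0]]}}

```text
clock: 5.62
tool_pos: [0.5218, 0.4618, 0.1698]
orientation: [180.0, -0.1, -98.5]
force: [-0.2, -0.5, -0.0]
opening: 0.07
gripper_force: 0.0
```

```bash
cat >> h.py <<'E'
T0=(.544,.365,-98.3)
def st():
    o=get_obs();l=R.from_euler('z',-T0[2],degrees=True)
    print('t',round(o['clock'],2),'cradle xyz mm',(l.apply(np.array(o['tool_pos'])-[T0[0],T0[1],0])*1e3).round(1),'rpy',np.round(o['orientation'],1),'F cradle',l.apply(o['force']).round(1),'open',round(o['opening'],4))
E
python3 -c "
from h import *
st();print(get_obs()['joint_pos'].round(1))"
```

```text
t 5.62 cradle xyz mm [-92.6 -36.  169.8] rpy [ 1.80e+02 -1.00e-01 -9.85e+01] F cradle [ 0.5 -0.1 -0. ] open 0.07
[ 57.5  25.5  -1.9  -0.  -62.7 -66. ]
```

{"api": "play_rows", "payload": {"plan": [[-0.3, 0, 1.5, 0, 0, 0], [0, 0, 1.5, 0, 0, 0], [0, 0, 1.5, 0, 0, 0], [0, 0, 1.5, 0, 0, 0], [0, 0, 1.2, 0, 0, 0], [0, 0, 1.0, 0, 0, 0], [0, 0, 1.0, 0, 0, 0], [0, 0, 0.8, 0, 0, 0], [0, 0, 0.5, 0, 0, 0], [0, 0, 0.4, 0, 0, 0], [0, 0, 0, 0, 0, 0], [0, 0, 0, 0, 0, 0]]}}

```text
clock: 6.62
tool_pos: [0.5216, 0.4658, 0.0617]
orientation: [-180.0, 0.0, -98.4]
force: [-0.1, -0.3, 0.1]
opening: 0.0703
gripper_force: 0.0
```

{"api": "play_rows", "payload": {"plan": [[0.3, 0, 0, 0, 0, 0], [0.3, 0, 0, 0, 0, 0], [0.3, 0, 0, 0, 0, 0], [0.3, 0, 0, 0, 0, 0], [0.3, 0, 0, 0, 0, 0], [0.3, 0, 0, 0, 0, 0], [0.3, 0, 0, 0, 0, 0], [0, 0, 0, 0, 0, 0]]}}

```text
clock: 7.28
tool_pos: [0.5182, 0.4442, 0.0616]
orientation: [180.0, -0.0, -98.4]
force: [-0.6, -1.2, -0.7]
opening: 0.0703
gripper_force: 0.0
```

```bash
python3 - <<'E'
from h import *
st()
I=[]
for c,x0,y0 in [('top',235,140),('scene',235,120)]:
    f=snapshot(c)['frame'][y0:y0+100,x0:x0+105]
    I.append(cv2.resize(f,(400,381),interpolation=cv2.INTER_CUBIC))
    print([(W((0,0,-T0[2]),np.array(d['position'])-[T0[0],T0[1],0]).round(4).tolist(),d['score']) for d in spot_point(c,'roller')[:1]])
cv2.imwrite('pics/p1.png',np.hstack(I)[:,:,::-1])
E
```

```text
t 7.28 cradle xyz mm [-74.7 -37.   61.6] rpy [180.   -0.  -98.4] F cradle [ 1.2 -0.4 -0.7] open 0.0703
[([[-0.039, -0.0377, 0.0522]], 0.94)]
[([[-0.0378, -0.0312, 0.0488]], 0.64)]
```

View pics/p1.png

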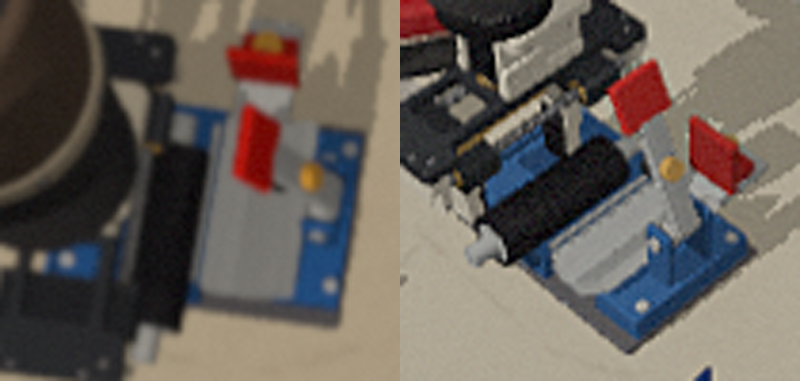

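{"api": "play_rows", "payload": {"plan": [[0.2, 0, 0, 0, 0, 0], [0.2, 0, 0, 0, 0, 0], [0.2, 0, 0, 0, 0, 0], [0.15, 0, 0, 0, 0, 0], [0.15, 0, 0, 0, 0, 0], [0.15, 0, 0, 0, 0, 0], [0.15, 0, 0, 0, 0, 0], [0.15, 0, 0, 0, 0, 0], [0.15, 0, 0, 0, 0, 0], [0.15, 0, 0, 0, 0, 0], [0.15, 0, 0, 0, 0, 0], [0.15, 0, 0, 0, 0, 0], [0.15, 0, 0, 0, 0, 0], [0.15, 0, 0, 0, 0, 0], [0.15, 0, 0, 0, 0, 0], [0.15, 0, 0, 0, 0, 0], [0.15, 0, 0, 0, 0, 0]]}}

```text
clock: 8.9
tool_pos: [0.5142, 0.4176, 0.0612]
orientation: [180.0, -0.1, -98.4]
force: [-0.6, -0.3, 0.5]
opening: 0.0698
gripper_force: 0.0
```

```bash
cat >> h.py <<'E'
def rol(n=2,t='roller'):
    for c in ['top','scene']*n:
        snapshot(c)
        print(c,[(W((0,0,-T0[2]),np.array(d['position'])-[T0[0],T0[1],0])[0].round(4).tolist(),round(d['score'],2)) for d in spot_point(c,t)[:1]])
E
python3 -c "
from h import *
st();rol()"
```

```text
t 8.9 cradle xyz mm [-47.7 -37.1  61.2] rpy [ 1.80e+02 -1.00e-01 -9.84e+01] F cradle [ 0.4 -0.6  0.5] open 0.0698
top [([0.0003, -0.0369, 0.0397], 0.88)]
scene [([0.0058, -0.0319, 0.0387], 0.68)]
top [([0.0035, -0.0365, 0.0387], 0.61)]
scene [([0.0006, -0.0314, 0.042], 0.62)]
```

{"api": "play_rows", "payload": {"plan": [[-0.5, 0, 0, 0, 0, 0], [-1, 0, 0, 0, 0, 0], [-1, 0, -1, 0, 0, 0], [-1, 0, -2, 0, 0, 0], [-0.5, 0, -2.5, 0, 0, 0], [0, 0, -2.5, 0, 0, 0], [0, 0, -2.5, 0, 0, 0], [0, 0, -2.5, 0, 0, 0], [0, 0, -1, 0, 0, 0], [0, 0, 0, 0, 0, 0]], "grip": 0}}

```text
clock: 10.13
tool_pos: [0.5213, 0.4597, 0.2052]
orientation: [-179.8, 0.3, -98.3]
force: [1.1, 1.2, -0.5]
opening: 0.0091
gripper_force: 0.0
```

{"api": "play_rows", "payload": {"plan": [[0, 0, 0, 0, 0, -6.92], [0, 0, 0, 0, 0, -6.92], [0, 0, 0, 0, 0, -6.92], [0, 0, 0, 0, 0, -6.92], [0, 0, 0, 0, 0, -6.92], [0, 0, 0, 0, 0, -6.92], [0, 0, 0, 0, 0, -6.92], [0, 0, 0, 0, 0, -6.92], [0, 0, 0, 0, 0, -6.92], [0, 0, 0, 0, 0, -6.92], [0, 0, 0, 0, 0, -6.92], [0, 0, 0, 0, 0, -6.92], [0, 0, 0, 0, 0, -6.92], [0, 0, 0, 0, 0, 0]]}}

```text
clock: 11.3
tool_pos: [0.5198, 0.458, 0.2001]
orientation: [179.9, 0.1, -8.1]
force: [-0.9, -0.4, -0.1]
opening: 0.0005
gripper_force: 0.0
```

```bash
python3 -c "
from h import *
st();rol();rol(1,'stop_face')"
```

```text
t 11.3 cradle xyz mm [-88.5 -37.3 200.1] rpy [ 1.799e+02  1.000e-01 -8.100e+00] F cradle [ 0.5 -0.9 -0.1] open 0.0005
top [([0.0014, -0.0346, 0.0413], 0.87)]
scene [([0.0005, -0.0301, 0.0408], 0.85)]
top [([-0.001, -0.0372, 0.0401], 0.56)]
scene [([0.0034, -0.0312, 0.0367], 0.83)]
top [([0.0014, 0.0802, 0.0427], 0.62)]
scene [([-0.0015, 0.0786, 0.0408], 0.51)]
```

{"api": "play_rows", "payload": {"plan": [[-1.9, 1.0, 0, 0, 0, 0], [-1.9, 1.9, 0, 0, 0, 0], [-1.9, 2.0, 0, 0, 0, 0], [-1.9, 2.0, 0, 0, 0, 0], [-1.9, 2.0, 0, 0, 0, 0], [0, 0, 2.0, 0, 0, 0], [0, 0, 2.0, 0, 0, 0], [0, 0, 2.0, 0, 0, 0], [0, 0, 2.0, 0, 0, 0], [0, 0, 2.0, 0, 0, 0], [0, 0, 2.0, 0, 0, 0], [0, 0, 2.0, 0, 0, 0], [0, 0, 1.1, 0, 0, 0], [0, 0, 0, 0, 0, 0], [0, 0, 0, 0, 0, 0]]}}

```text
clock: 13.15
tool_pos: [0.4133, 0.3836, 0.0506]
orientation: [179.9, 0.0, -8.4]
force: [-0.5, 0.6, 0.5]
opening: 0.0005
gripper_force: 0.0
```

```bash
python3 - <<'E'
from h import *
st()
I=[]
for c,x0,y0 in [('top',235,140),('scene',235,120)]:
    f=snapshot(c)['frame'][y0:y0+130,x0:x0+136]
    I.append(cv2.resize(f,(400,381),interpolation=cv2.INTER_CUBIC))
cv2.imwrite('pics/p2.png',np.hstack(I)[:,:,::-1])
E
```

```text
t 13.15 cradle xyz mm [   0.5 -132.    50.6] rpy [179.9   0.   -8.4] F cradle [-0.6 -0.6  0.5] open 0.0005
```

View pics/p2.png

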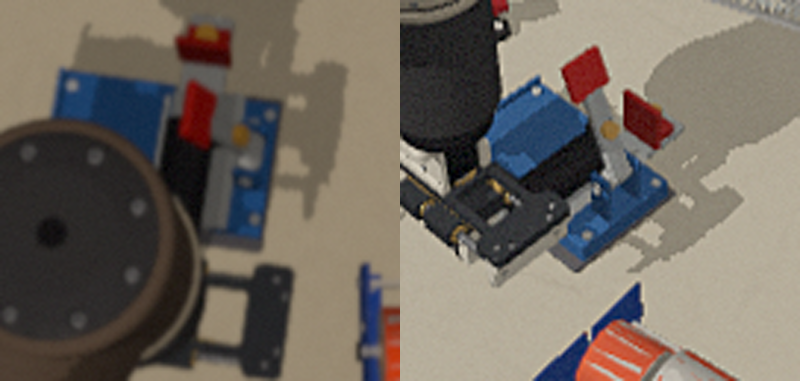

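{"api": "play_rows", "payload": {"plan": [[0.3, 0, 0, 0, 0, 0], [0.3, 0, 0, 0, 0, 0], [0.3, 0, 0, 0, 0, 0], [0.2, 0, 0, 0, 0, 0], [0.2, 0, 0, 0, 0, 0], [0.2, 0, 0, 0, 0, 0], [0.2, 0, 0, 0, 0, 0], [0.2, 0, 0, 0, 0, 0], [0.2, 0, 0, 0, 0, 0], [0.2, 0, 0, 0, 0, 0], [0.2, 0, 0, 0, 0, 0], [0.2, 0, 0, 0, 0, 0], [0.2, 0, 0, 0, 0, 0], [0.2, 0, 0, 0, 0, 0], [0.2, 0, 0, 0, 0, 0], [0.2, 0, 0, 0, 0, 0], [0.2, 0, 0, 0, 0, 0]]}}

```text
clock: 14.67
tool_pos: [0.45, 0.3781, 0.0505]
orientation: [180.0, 0.0, -8.4]
force: [-2.7, -0.7, 0.7]
opening: 0.0001
gripper_force: 1.4
```

{"api": "play_rows", "payload": {"plan": [[0.1, 0, 0, 0, 0, 0], [0.1, 0, 0, 0, 0, 0], [0.1, 0, 0, 0, 0, 0], [0.1, 0, 0, 0, 0, 0], [0.1, 0, 0, 0, 0, 0]]}}

```text
clock: 15.08
tool_pos: [0.4548, 0.3774, 0.0505]
orientation: [180.0, 0.0, -8.4]
force: [-3.0, 0.7, 1.8]
opening: 0.0006
gripper_force: 1.3
```

```bash
python3 -c "
from h import *
st();rol(2);rol(1,'stop_face')"
```

```text
t 15.08 cradle xyz mm [  0.6 -90.1  50.5] rpy [180.    0.   -8.4] F cradle [-0.3 -3.1  1.8] open 0.0006
top []
scene [([0.0031, -0.0009, 0.0393], 0.47)]
top []
scene [([-0.0004, -0.0028, 0.0373], 0.59)]
top [([0.0016, 0.08, 0.0408], 0.58)]
scene [([0.0007, 0.0755, 0.0427], 0.51)]
```

{"api": "play_rows", "payload": {"plan": [[0.1, 0, 0, 0, 0, 0], [0.1, 0, 0, 0, 0, 0], [0.1, 0, 0, 0, 0, 0], [0.1, 0, 0, 0, 0, 0], [0.1, 0, 0, 0, 0, 0], [0.1, 0, 0, 0, 0, 0]]}}

```text
clock: 16.18
tool_pos: [0.4608, 0.3766, 0.0506]
orientation: [-180.0, 0.0, -8.4]
force: [-2.5, 1.6, 1.0]
opening: 0.0001
gripper_force: 1.2
```

{"api": "play_rows", "payload": {"plan": [[0.05, 0, 0, 0, 0, 0], [0.05, 0, 0, 0, 0, 0]]}}

```text
clock: 16.35
tool_pos: [0.4618, 0.3765, 0.0506]
orientation: [-180.0, 0.0, -8.4]
force: [-4.4, 0.9, 2.3]
opening: 0.0004
gripper_force: 2.1
```

{"api": "play_rows", "payload": {"plan": [[0.05, 0, 0, 0, 0, 0], [0.05, 0, 0, 0, 0, 0]]}}

```text
clock: 16.52
tool_pos: [0.4619, 0.3764, 0.0505]
orientation: [180.0, 0.1, -8.4]
force: [-9.5, 3.5, 3.5]
opening: 0.0005
gripper_force: 5.2
```

{"api": "play_rows", "payload": {"plan": [[0, 0, 0, 0, 0, 0], [0, 0, 0, 0, 0, 0], [0, 0, 0, 0, 0, 0]]}}

```text
clock: 16.77
tool_pos: [0.4619, 0.3765, 0.0505]
orientation: [180.0, 0.1, -8.4]
force: [-6.4, 2.4, 2.6]
opening: 0.0005
gripper_force: 3.8
```

```bash
python3 - <<'E'
from h import *
st()
I=[]
for c,x0,y0 in [('top',255,130),('scene',250,120)]:
    s=snapshot(c)
    f=s['frame'][y0:y0+95,x0:x0+100]
    I.append(cv2.resize(f,(400,380),interpolation=cv2.INTER_CUBIC))
cv2.imwrite('pics/p3.png',np.hstack(I)[:,:,::-1])
rol(1);rol(2,'stop_face')
E
```

```text
t 16.77 cradle xyz mm [  0.5 -82.9  50.5] rpy [ 1.8e+02  1.0e-01 -8.4e+00] F cradle [-1.5 -6.7  2.6] open 0.0005
top []
scene [([0.0045, 0.0017, 0.0392], 0.74)]
top [([0.0007, 0.0772, 0.0389], 0.71)]
scene [([0.0018, 0.0789, 0.0423], 0.44)]
top [([0.0019, 0.0789, 0.0448], 0.52)]
scene []
```

View pics/p3.png

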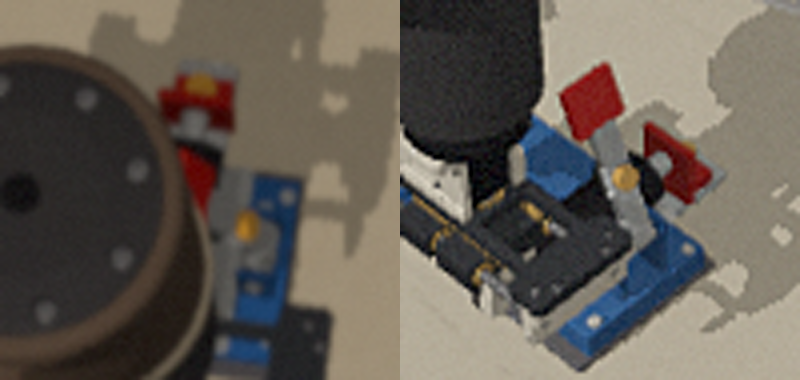

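{"api": "play_rows", "payload": {"plan": [[0.05, 0, 0, 0, 0, 0], [0, 0, 0, 0, 0, 0]]}}

```text
clock: 17.63
tool_pos: [0.462, 0.3764, 0.0505]
orientation: [180.0, 0.1, -8.4]
force: [-9.6, 3.0, 4.2]
opening: 0.0007
gripper_force: 5.2
```

{"api": "play_rows", "payload": {"plan": [[0.03, 0, 0, 0, 0, 0], [0, 0, 0, 0, 0, 0], [0, 0, 0, 0, 0, 0]]}}

```text
clock: 17.88
tool_pos: [0.462, 0.3764, 0.0505]
orientation: [180.0, 0.1, -8.4]
force: [-11.0, 3.0, 5.3]
opening: 0.0005
gripper_force: 5.9
```

{"api": "play_rows", "payload": {"plan": [[-0.3, 0, 0, 0, 0, 0], [-0.7, 0, 0, 0, 0, 0], [-1.5, 0, 0, 0, 0, 0], [-2, 0, 0, 0, 0, 0], [-1.5, 0, -1.5, 0, 0, 0], [0, 0, -2.5, 0, 0, 0], [0, 0, -3, 0, 0, 0], [0, 0, -3, 0, 0, 0], [0, 0, -3, 0, 0, 0], [0, 0, -3, 0, 0, 0], [0, 0, -2, 0, 0, 0], [0, 0, 0, 0, 0, 0]]}}

```text
clock: 18.88
tool_pos: [0.4057, 0.3866, 0.2358]
orientation: [-179.6, -0.3, -8.4]
force: [1.2, 0.7, 0.8]
opening: 0.0006
gripper_force: 0.0
```

{"api": "play_rows", "payload": {"plan": [[0, 0, 0, 0, 0, 6.92], [0, 0, 0, 0, 0, 6.92], [0, 0, 0, 0, 0, 6.92], [0, 0, 0, 0, 0, 6.92], [0, 0, 0, 0, 0, 6.92], [0, 0, 0, 0, 0, 6.92], [0, 0, 0, 0, 0, 6.92], [0, 0, 0, 0, 0, 6.92], [0, 0, 0, 0, 0, 6.92], [0, 0, 0, 0, 0, 6.92], [0, 0, 0, 0, 0, 6.92], [0, 0, 0, 0, 0, 6.92], [0, 0, 0, 0, 0, 6.92], [0, 0, 0, 0, 0, 0]]}}

```text
clock: 20.05
tool_pos: [0.4041, 0.3847, 0.2301]
orientation: [-180.0, -0.0, -98.7]
force: [0.4, 0.6, 0.1]
opening: 0.0004
gripper_force: 0.0
```

```bash
python3 - <<'E'
from h import *
st()
I=[]
for c,x0,y0 in [('top',255,130),('scene',250,120)]:
    s=snapshot(c)
    f=s['frame'][y0:y0+95,x0:x0+100]
    I.append(cv2.resize(f,(400,380),interpolation=cv2.INTER_CUBIC))
cv2.imwrite('pics/p4.png',np.hstack(I)[:,:,::-1])
rol(2);rol(2,'paddle');rol(2,'clamp_arm')
E
```

```text
t 20.05 cradle xyz mm [   0.7 -141.3  230.1] rpy [-180.    -0.   -98.7] F cradle [-0.7  0.3  0.1] open 0.0004
top [([-0.0012, 0.0026, 0.0452], 0.66)]
scene [([0.0051, 0.0042, 0.0372], 0.69)]
top [([0.0011, 0.003, 0.0412], 0.84)]
scene [([-0.0013, 0.0029, 0.0414], 0.85)]
top [([0.0209, -0.0031, 0.1637], 0.91)]
scene [([0.0231, -0.0006, 0.1643], 0.6)]
top [([0.3033, 0.1313, 0.0043], 0.68)]
scene [([0.0205, 0.001, 0.1648], 0.84)]
top [([0.0496, -0.0015, 0.07], 0.6)]
scene [([0.0525, -0.0049, 0.067], 0.95)]
top [([0.0481, -0.0037, 0.0683], 0.95)]
scene [([0.0541, -0.0042, 0.0697], 0.89)]
```

View pics/p4.png

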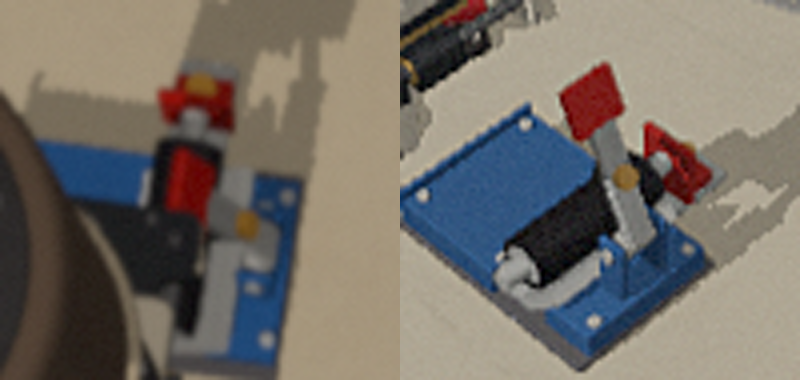

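{"api": "play_rows", "payload": {"plan": [[1.5, 0, 0, 0, 0, 0], [2.2, 0, 0, 0, 0, 0], [1.4, -1.9, 0, 0, 0, 0], [0, -2, 0, 0, 0, 0], [0, -2, 0, 0, 0, 0], [0, -2, 0, 0, 0, 0], [0, -2, 0, 0, 0, 0], [0, -2, 0, 0, 0, 0], [0, -1.5, 0, 0, 0, 0], [0, -0.5, 1, 0, 0, 0], [0, 0, 1.5, 0, 0, 0], [0, 0, 1.5, 0, 0, 0], [0, 0, 0.6, 0, 0, 0], [0, 0, 0, 0, 0, 0], [0, 0, 0, 0, 0, 0]]}}

```text
clock: 22.6
tool_pos: [0.534, 0.3143, 0.1846]
orientation: [180.0, -0.0, -98.3]
force: [0.6, 0.2, -0.3]
opening: 0.0004
gripper_force: 0.0
```

```bash
python3 - <<'E'
from h import *
st()
th=np.r_[1.17:0.22:20j]
P=np.c_[50-103*np.cos(th)+12*np.sin(th)+9.5,66+103*np.sin(th)+12*np.cos(th)+19]
print(P[0],P[-1]);print(np.c_[th[1:],np.diff(P,axis=0)/10].round(2).tolist())
E
```

```text
t 22.6 cradle xyz mm [ 51.7  -2.6 184.6] rpy [180.   -0.  -98.3] F cradle [-0.3  0.5 -0.3] open 0.0004
[ 30.36338369 184.51913178] [-38.3986818  119.18842057]
[[1.12, -0.49, -0.16], [1.07, -0.49, -0.18], [1.02, -0.48, -0.21], [0.97, -0.46, -0.23], [0.92, -0.45, -0.25], [0.87, -0.44, -0.28], [0.82, -0.42, -0.3], [0.77, -0.41, -0.32], [0.72, -0.39, -0.34], [0.67, -0.38, -0.36], [0.62, -0.36, -0.38], [0.57, -0.34, -0.39], [0.52, -0.32, -0.41], [0.47, -0.3, -0.42], [0.42, -0.28, -0.44], [0.37, -0.25, -0.45], [0.32, -0.23, -0.46], [0.27, -0.21, -0.48], [0.22, -0.18, -0.49]]
```

{"api": "play_rows", "payload": {"plan": [[-0.8, 0, 0, 0, 0, 0], [-0.8, 0, 0, 0, 0, 0], [-0.54, 0, 0, 0, 0, 0], [-0.49, 0, 0.16, 0, 0, 0], [-0.49, 0, 0.18, 0, 0, 0], [-0.48, 0, 0.21, 0, 0, 0], [-0.46, 0, 0.23, 0, 0, 0], [0, 0, 0, 0, 0, 0]]}}

```text
clock: 23.27
tool_pos: [0.5404, 0.3555, 0.1764]
orientation: [-180.0, 0.0, -98.3]
force: [1.3, -0.6, 0.9]
opening: 0.0003
gripper_force: 0.6
```

```bash
python3 -c "
from h import *
st();rol(2,'paddle')"
```

```text
t 23.27 cradle xyz mm [  9.9  -2.2 176.4] rpy [-180.     0.   -98.3] F cradle [0.4 1.4 0.9] open 0.0003
top [([0.3048, 0.1293, 0.0033], 0.26)]
scene [([0.0004, -0.0026, 0.157], 0.91)]
top []
scene []
```

{"api": "play_rows", "payload": {"plan": [[-0.45, 0, 0.25, 0, 0, 0], [-0.44, 0, 0.28, 0, 0, 0], [-0.42, 0, 0.3, 0, 0, 0], [-0.41, 0, 0.32, 0, 0, 0], [-0.39, 0, 0.34, 0, 0, 0], [-0.38, 0, 0.36, 0, 0, 0], [-0.36, 0, 0.38, 0, 0, 0], [-0.34, 0, 0.39, 0, 0, 0], [-0.32, 0, 0.41, 0, 0, 0], [0, 0, 0, 0, 0, 0]]}}

```text
clock: 24.5
tool_pos: [0.5453, 0.3899, 0.1454]
orientation: [180.0, -0.0, -98.3]
force: [0.9, -0.8, 1.4]
opening: 0.0004
gripper_force: 0.3
```

{"api": "play_rows", "payload": {"plan": [[-0.3, 0, 0.42, 0, 0, 0], [-0.28, 0, 0.44, 0, 0, 0], [-0.25, 0, 0.45, 0, 0, 0], [-0.23, 0, 0.46, 0, 0, 0], [-0.1, 0, 0.24, 0, 0, 0], [0, 0, 0, 0, 0, 0]]}}

```text
clock: 25.0
tool_pos: [0.5469, 0.401, 0.1256]
orientation: [180.0, -0.0, -98.4]
force: [-0.1, 0.1, -0.1]
opening: 0.0005
gripper_force: 0.1
```

```bash
python3 -c "
from h import *
st();rol(2,'paddle')"
```

```text
t 25.0 cradle xyz mm [-36.1  -2.3 125.6] rpy [180.   -0.  -98.4] F cradle [-0.1 -0.1 -0.1] open 0.0005
top []
scene [([-0.0456, 0.0008, 0.1049], 0.8)]
top [([0.0009, 0.0001, 0.0007], 0.67)]
scene [([-0.0445, -0.0012, 0.1035], 0.89)]
```

{"api": "play_rows", "payload": {"plan": [[-0.03, 0, 0.1, 0, 0, 0], [-0.03, 0, 0.1, 0, 0, 0], [-0.03, 0, 0.1, 0, 0, 0], [-0.03, 0, 0.1, 0, 0, 0], [-0.03, 0, 0.1, 0, 0, 0], [-0.03, 0, 0.1, 0, 0, 0]]}}

```text
clock: 25.9
tool_pos: [0.5474, 0.4028, 0.1206]
orientation: [-180.0, 0.0, -98.3]
force: [-1.0, -0.8, 3.2]
opening: 0.0008
gripper_force: 1.6
```

{"api": "play_rows", "payload": {"plan": [[-0.03, 0, 0.1, 0, 0, 0], [-0.03, 0, 0.1, 0, 0, 0], [-0.03, 0, 0.1, 0, 0, 0]]}}

```text
clock: 26.15
tool_pos: [0.5475, 0.4039, 0.1175]
orientation: [-180.0, 0.0, -98.3]
force: [-0.8, 2.6, 3.5]
opening: 0.0006
gripper_force: 1.7
```

{"api": "play_rows", "payload": {"plan": [[-0.02, 0, 0.1, 0, 0, 0], [-0.02, 0, 0.1, 0, 0, 0]]}}

```text
clock: 26.32
tool_pos: [0.5476, 0.4041, 0.1155]
orientation: [-180.0, 0.0, -98.3]
force: [-1.2, 1.8, 3.7]
opening: 0.0006
gripper_force: 1.7
```

{"api": "play_rows", "payload": {"plan": [[-0.02, 0, 0.06, 0, 0, 0], [-0.01, 0, 0.06, 0, 0, 0]]}}

```text
clock: 26.48
tool_pos: [0.5476, 0.4042, 0.1142]
orientation: [-180.0, 0.0, -98.4]
force: [0.3, 2.7, 3.3]
opening: 0.0004
gripper_force: 1.7
```

{"api": "play_rows", "payload": {"plan": [[-0.02, 0, 0.06, 0, 0, 0], [-0.01, 0, 0.06, 0, 0, 0]]}}

```text
clock: 26.65
tool_pos: [0.5476, 0.4045, 0.113]
orientation: [-180.0, 0.0, -98.4]
force: [0.6, 1.6, 3.0]
opening: 0.0003
gripper_force: 1.7
```

{"api": "play_rows", "payload": {"plan": [[-0.02, 0, 0.06, 0, 0, 0], [-0.01, 0, 0.06, 0, 0, 0]]}}

```text
clock: 26.82
tool_pos: [0.5476, 0.4047, 0.1118]
orientation: [-180.0, 0.0, -98.4]
force: [-0.1, 3.5, 3.6]
opening: 0.0002
gripper_force: 1.7
```

{"api": "play_rows", "payload": {"plan": [[-0.02, 0, 0.06, 0, 0, 0], [-0.02, 0, 0.06, 0, 0, 0]]}}

```text
clock: 26.98
tool_pos: [0.5477, 0.405, 0.1105]
orientation: [-180.0, 0.0, -98.4]
force: [1.1, 2.1, 3.8]
opening: 0.0005
gripper_force: 1.6
```

{"api": "play_rows", "payload": {"plan": [[-0.02, 0, 0.06, 0, 0, 0], [-0.02, 0, 0.06, 0, 0, 0]]}}

```text
clock: 27.15
tool_pos: [0.5477, 0.4053, 0.1093]
orientation: [180.0, -0.0, -98.4]
force: [1.1, 0.9, 3.5]
opening: 0.0005
gripper_force: 1.6
```

{"api": "play_rows", "payload": {"plan": [[-0.01, 0, 0.06, 0, 0, 0], [-0.01, 0, 0.06, 0, 0, 0]]}}

```text
clock: 27.32
tool_pos: [0.5477, 0.4056, 0.108]
orientation: [180.0, -0.0, -98.4]
force: [1.1, 1.7, 2.8]
opening: 0.0002
gripper_force: 1.6
```

{"api": "play_rows", "payload": {"plan": [[-0.01, 0, 0.06, 0, 0, 0], [-0.01, 0, 0.06, 0, 0, 0]]}}

```text
clock: 27.48
tool_pos: [0.5477, 0.4058, 0.1069]
orientation: [-180.0, -0.0, -98.4]
force: [0.9, 2.0, 3.5]
opening: 0.0008
gripper_force: 1.6
```

{"api": "play_rows", "payload": {"plan": [[-0.01, 0, 0.06, 0, 0, 0], [-0.01, 0, 0.06, 0, 0, 0]]}}

```text
clock: 27.65
tool_pos: [0.5478, 0.4061, 0.1057]
orientation: [-180.0, 0.0, -98.4]
force: [1.0, 2.2, 3.2]
opening: 0.0003
gripper_force: 1.6
```

{"api": "play_rows", "payload": {"plan": [[-0.01, 0, 0.06, 0, 0, 0], [-0.01, 0, 0.06, 0, 0, 0]]}}

```text
clock: 27.82
tool_pos: [0.5478, 0.4063, 0.1045]
orientation: [-180.0, 0.0, -98.4]
force: [1.4, 1.2, 4.0]
opening: 0.0003
gripper_force: 1.6
```

{"api": "play_rows", "payload": {"plan": [[-0.01, 0, 0.06, 0, 0, 0], [-0.01, 0, 0.06, 0, 0, 0]]}}

```text
clock: 27.98
tool_pos: [0.5478, 0.4065, 0.1033]
orientation: [-180.0, 0.0, -98.4]
force: [1.9, 1.0, 3.7]
opening: 0.0001
gripper_force: 1.6
```

{"api": "play_rows", "payload": {"plan": [[-0.01, 0, 0.06, 0, 0, 0], [-0.01, 0, 0.06, 0, 0, 0]]}}

```text
clock: 28.15
tool_pos: [0.5479, 0.4067, 0.1021]
orientation: [-180.0, 0.0, -98.4]
force: [1.8, 1.6, 3.7]
opening: 0.0006
gripper_force: 1.6
```

{"api": "play_rows", "payload": {"plan": [[-0.01, 0, 0.06, 0, 0, 0], [-0.01, 0, 0.06, 0, 0, 0]]}}

```text
clock: 28.32
tool_pos: [0.5479, 0.4068, 0.1009]
orientation: [-180.0, 0.0, -98.4]
force: [1.6, 1.6, 3.0]
opening: 0.0005
gripper_force: 1.6
```

{"api": "play_rows", "payload": {"plan": [[-0.01, 0, 0.06, 0, 0, 0], [-0.01, 0, 0.06, 0, 0, 0]]}}

```text
clock: 28.48
tool_pos: [0.5479, 0.4071, 0.0997]
orientation: [-180.0, 0.0, -98.4]
force: [1.5, 2.5, 2.1]
opening: 0.0008
gripper_force: 1.7
```

{"api": "play_rows", "payload": {"plan": [[-0.01, 0, 0.06, 0, 0, 0], [-0.01, 0, 0.06, 0, 0, 0]]}}

```text
clock: 28.65
tool_pos: [0.5479, 0.4072, 0.0985]
orientation: [-180.0, 0.0, -98.4]
force: [1.6, 0.6, 4.0]
opening: 0.0006
gripper_force: 1.7
```

{"api": "play_rows", "payload": {"plan": [[0, 0, 0.06, 0, 0, 0], [0, 0, 0.06, 0, 0, 0]]}}

```text
clock: 28.82
tool_pos: [0.5478, 0.4072, 0.0973]
orientation: [180.0, -0.0, -98.4]
force: [1.7, 1.6, 3.8]
opening: 0.0006
gripper_force: 1.8
```

{"api": "play_rows", "payload": {"plan": [[0, 0, 0.06, 0, 0, 0], [0, 0, 0.06, 0, 0, 0]]}}

```text
clock: 28.98
tool_pos: [0.5479, 0.4073, 0.0964]
orientation: [-180.0, 0.0, -98.4]
force: [0.6, 1.7, 7.2]
opening: 0.0006
gripper_force: 3.7
```

{"api": "play_rows", "payload": {"plan": [[0, 0, 0.02, 0, 0, 0], [0, 0, 0, 0, 0, 0], [0, 0, 0, 0, 0, 0]]}}

```text
clock: 29.23
tool_pos: [0.5479, 0.4074, 0.0963]
orientation: [-180.0, 0.0, -98.3]
force: [0.2, 2.8, 6.5]
opening: 0.0004
gripper_force: 2.9
```

{"api": "play_rows", "payload": {"plan": [[0, 0, 0.03, 0, 0, 0], [0, 0, 0, 0, 0, 0], [0, 0, 0, 0, 0, 0]]}}

```text
clock: 29.48
tool_pos: [0.5479, 0.4074, 0.0962]
orientation: [-180.0, 0.0, -98.3]
force: [-0.0, 1.9, 6.6]
opening: 0.0003
gripper_force: 3.5
```

{"api": "play_rows", "payload": {"plan": [[0, 0, 0.04, 0, 0, 0], [0, 0, 0, 0, 0, 0], [0, 0, 0, 0, 0, 0]]}}

```text
clock: 29.73
tool_pos: [0.5479, 0.4074, 0.0961]
orientation: [-180.0, 0.0, -98.3]
force: [-0.5, 3.2, 8.1]
opening: 0.0009
gripper_force: 4.2
```

{"api": "play_rows", "payload": {"plan": [[0, 0, 0.05, 0, 0, 0], [0, 0, 0, 0, 0, 0], [0, 0, 0, 0, 0, 0], [0, 0, 0, 0, 0, 0]]}}

```text
clock: 30.07
tool_pos: [0.5479, 0.4074, 0.0959]
orientation: [-180.0, 0.0, -98.3]
force: [-1.8, 0.8, 9.4]
opening: 0.0003
gripper_force: 5.0
```

{"api": "play_rows", "payload": {"plan": [[0, 0, 0.03, 0, 0, 0], [0, 0, 0, 0, 0, 0], [0, 0, 0, 0, 0, 0], [0, 0, 0, 0, 0, 0], [0, 0, 0, 0, 0, 0]]}}

```text
clock: 30.48
tool_pos: [0.548, 0.4075, 0.0958]
orientation: [-180.0, 0.0, -98.3]
force: [-1.8, 1.8, 11.4]
opening: 0.0004
gripper_force: 5.6
```

Firm at about 11 N. I'll withdraw straight up and check.

{"api": "play_rows", "payload": {"plan": [[0, 0, 0, 0, 0, 0], [0, 0, -0.05, 0, 0, 0], [0, 0, -0.1, 0, 0, 0], [0, 0, -0.3, 0, 0, 0], [0, 0, -1, 0, 0, 0], [0, 0, -2, 0, 0, 0], [0, 0, -3, 0, 0, 0], [0, 0, -3, 0, 0, 0], [-1, 0, -2, 0, 0, 0], [-3, 0, -1, 0, 0, 0], [-3, 0, 0, 0, 0, 0], [-3, 0, 0, 0, 0, 0], [-3, 0, 0, 0, 0, 0], [-3, 0, 0, 0, 0, 0], [-3, 0, 0, 0, 0, 0], [0, 0, 0, 0, 0, 0]]}}

```text
clock: 31.82
tool_pos: [0.5745, 0.5988, 0.216]
orientation: [179.9, -0.2, -98.2]
force: [-1.6, -1.9, -1.8]
opening: 0.0009
gripper_force: 0.0
```

```bash
python3 - <<'E'
from h import *
st()
I=[]
for c,x0,y0 in [('top',255,130),('scene',250,120)]:
    s=snapshot(c)
    f=s['frame'][y0:y0+95,x0:x0+100]
    I.append(cv2.resize(f,(400,380),interpolation=cv2.INTER_CUBIC))
cv2.imwrite('pics/p5.png',np.hstack(I)[:,:,::-1])
rol(2);rol(1,'paddle');rol(2,'stop_face')
E
```

```text
t 31.82 cradle xyz mm [-235.7   -3.6  216. ] rpy [179.9  -0.2 -98.2] F cradle [ 2.1 -1.3 -1.8] open 0.0009
top [([0.0016, 0.0016, 0.044], 0.78)]
scene [([0.0036, 0.0032, 0.0396], 0.94)]
top [([0.0014, 0.0004, 0.0425], 0.71)]
scene [([0.0024, 0.0055, 0.0382], 0.73)]
top [([-0.0515, -0.0014, 0.0786], 0.76)]
scene [([-0.0534, 0.0012, 0.0756], 0.61)]
top [([0.0017, 0.0746, 0.0406], 0.57)]
scene [([0.0014, 0.078, 0.0436], 0.49)]
top [([0.0018, 0.0762, 0.0452], 0.7)]
scene []
```

View pics/p5.png

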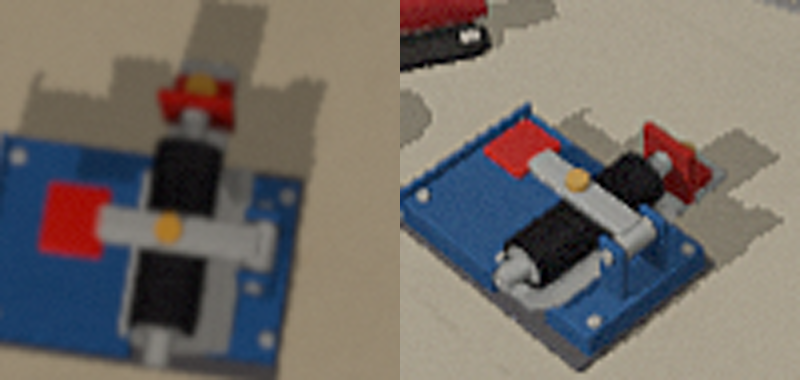

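The picture shows the roller lying along the vee. Its shaft end touches the red stop at about (190,120) in the left half. The clamp arm is level across the roller, with the paddle at (75,220), and the robot is clear.

```bash
python3 -c "
from plant import *
print(close_job())"
```

```text
the job is handed in; nothing more can be done
None
```

The job is handed in, with no verdict returned: the roller sits in the vee against the end stop, and the clamp was pressed to about 11 N at the paddle (target about 10 N) before the robot withdrew clear.

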